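# Dock a repaired battery pack in the test jig, board up

### The job

The repaired battery pack is standing on its cell ends on the blue mat: turn it onto its back and set it down in the nest of the test jig, fully home, with the green circuit board facing up and the upright terminal blades at the end nearest the yellow contact head. Then slide the contact head by its handle all the way over the blades to its stop and let go. Set the pack down gently, do not drop it or bang it about, and leave everything else on the bench where it is.

Things in the scene. Friction and masses are not known exactly. Their poses are not given: they have to be found in the camera images.
- pack: Battery pack: six cells in a rigid black holder, green circuit board on its -x face, about 0.36 kg. It starts standing on its cell ends, z up, board roughly to the robot's right (-y); origin: centre of its underside, on the mat. Holder x -17 to 23, y +-31, z 0 to 68 mm; grip its flat sides y = +-31. Docked, its -x points up, its z along the jig's -x, its y along the jig's -y.
- pack_center (a point): middle of the pack, at (0, 0, 34) mm in the pack's frame, close to the centre of mass; docked it is over the nest's centre, 23 mm above the nest floor
- pack_board (a point): centre of the board's outer face, at (-23, 0, 34) mm in the pack's frame; board and spacer fill x -23 to -17, y +-29, z 2 to 66 mm; docked the face is 46 mm above the nest floor
- pack_blades (a point): middle of the tips of the four thin metal blades that stand out of the board, at (-35, 0, 14) mm in the pack's frame; they fill x -35 to -23, y +-17.5, z 6 to 22 mm, so they are at the end that is low at the start
- jig: Test jig bolted down on the 4 mm thick blue mat (its underside 4 mm above the table). Origin under the nest's centre; x runs from the nest to the contact head, roughly to the robot's right (-y); z up. Dark base plate x -60 to 165, y +-70 mm, top at z 18 mm; two rails at y +-47 mm from x 50 mm on, with end stops up to z 40 mm.
- nest_floor (a point): centre of the grey nest floor, 22 mm above the jig's origin, 26 above the table; axes as the jig. Four white corners leave a pocket 72 (x) by 66 mm (y), 2 mm spare all round the pack. They stand 10 mm above the floor plus sloped lead-ins to 16 mm, reach 16 mm along each side (the sides' middles are open), outsides within x +-45, y +-42 mm.
- head (a joint): Yellow contact head on its rails, in m: 0 fully back, 0.05 home at its stop; grows as it slides along the jig's -x. Starts at 0 to 0.015; about 3 N of friction, stays where left. Nose tip at jig x = 62 mm minus the joint, y +-31, underside 72 mm (84 between its cheeks, y +-26) and top 94 mm above the jig's origin: the pack goes in only while the head is back.
- head_handle (a point): centre of the head's handle: a black round bar 18 mm thick, 82 mm long across the jig (along its y), 125 mm above the jig's origin (129 above the table), on a thin stem, at jig x = 115 mm minus the joint; grip it from above, fingers before and behind it. The carriage below: 40 mm long, 120 wide, binding posts at y +-51 up to 76 mm high.
- spare_cells: bystander: a block of six cells like the pack but with no circuit board, 40 x 62 x 68 mm, standing at the right of the mat; origin at the centre of its underside
- half_shell: bystander: open black half of a pack housing, 125 x 100 x 38 mm, at the right; origin at the centre of its underside
- tip_cleaner: bystander: black round tip cleaner with brass wool, 86 mm across, 80 mm high, at the left; origin at the centre of its underside
- solder_spool: bystander: red spool of solder, 64 mm across, 50 mm high, at the left; origin at the centre of its underside
- screwdriver: bystander: black-handled screwdriver, 170 mm long, lying crosswise on the mat, beyond the middle
- tape_roll: bystander: flat amber roll of tape, 70 mm across, 19 mm high, on the mat, far left; origin at the centre of its underside

How it is judged (in metres and radians):
On the way:
1. the pack is fully down in the nest, board up, blades towards the contact head, with the head still back (less than 20 mm forward) (x of pack_center in the frame of nest_floor between -0.006 and 0.006 m and y of pack_center in the frame of nest_floor between -0.006 and 0.006 m and z of pack_board in the frame of nest_floor between 0.043 and 0.049 m and angle between pack's own x axis and vertical above 3.08 rad and x of pack_blades in the frame of nest_floor above 0.012 m and value of joint head below 0.02 m), for 0.2 s.
At the end, for the whole second after the job is handed in: The pack lies at rest in the nest, centred within 6 mm along both jig axes, board up and level within 0.06 rad, its face 43 to 49 mm above the nest floor, the blades' middle over 12 mm from the nest's centre towards the head; the head is home (joint above 0.046) (x of pack_center in the frame of nest_floor between -0.006 and 0.006 m and y of pack_center in the frame of nest_floor between -0.006 and 0.006 m and z of pack_board in the frame of nest_floor between 0.043 and 0.049 m and angle between pack's own x axis and vertical above 3.08 rad and x of pack_blades in the frame of nest_floor above 0.012 m and value of joint head above 0.046 m and linear speed of pack below 0.02 m/s); the robot touches nothing.
It fails at once if the pack is dropped: it moves faster than 0.45 m/s with no finger touching it (a fall of about 10 mm) (linear speed of pack above 0.45 m/s and contact force between pack and the fingers below 0.2 N).
It fails at once if the pack is banged or pressed on the jig or the mat with more than 60 N (contact force between pack and jig above 60 N or contact force between pack and mat above 60 N).
It fails at once if one of the six bystanders is moved more than 20 mm (distance of any of spare_cells, half_shell, tip_cleaner, solder_spool, screwdriver, tape_roll from where it was at the start of the episode above 0.02 m).
It also fails if it takes over 61 s, if anything falls off the work surface, if the arm or the gripper's body presses on something with over 40 N, if the wrist force passes 120 N, or if a joint passes its speed limit or range.

### The arm

A 6-joint arm with a two-finger parallel gripper is mounted at the origin on the work surface. World frame = base frame: x ahead of the robot, y to its left, z up, the work surface at z = 0. Lengths are in mm, angles in rad, forces in N, time in s.
With the tool pointing down it reaches from about 350 to 975 mm from the base axis. Payload 7.1 kg.
Tool frame: the origin (TCP) lies at the very end of the fingers, on their centre line; the grasp point (between the pads) lies 19 mm behind it; z points along the fingers, y is the line along which they close (so a half turn about z gives the same grasp; the last joint's range is limited). The gripper opens to 88 mm and grips with 3 to 60 N. Pads are 20 mm wide; open, the fingers measure 115 mm over their backs; the gripper's body (75 mm by 178 mm) begins 61 mm behind the grasp point.
Start: joints at [1.129, 0.423, 1.63, -0, 1.089, -0.019], TCP at [256.415, 569.962, 222.675] pointing down, gripper open.
Joint ranges: [-3, 3], [-0.9, 2.11], [0.09, 2.58], [-1.31, 4.45], [0.11, 2.69], [-2.54, 2.54]. Speed limits (rad/s): [2.39, 2.39, 3.01, 3.14, 3.14, 3.14].

### API

Orientations are given as a rotation vector (axis times angle).
In Python, from workcell import ctrl, optics gives the robot as it stands.
- The arm moves only by the shell command python3 -m jog 'ROWS'. ROWS is JSON, a list of rows, each a list of 7 numbers: the shift along the tool's x, y, z in units of 40 mm (1.0 is 40 mm), then the turn, a rotation vector about the tool's x, y, z in units of 6 degrees (1.0 is 6 degrees), then the opening, from 0 (shut) to 1 (fully open). A call has 1 to 20 rows; each row shifts and turns the commanded pose from where the row before left it, along the tool's axes as they then stand; what a row does not reach is not made up. A row lasts 1/10 s, in which the tool goes at most 50 mm and 8.59 degrees, less where a joint would pass 70% of its speed; a pose out of reach is approached as far as the arm can. A call is refused whole if a number of a shift passes 1 or a number of a turn 1, either way. A call with a gripper value outside its range is refused whole. The fingers move at their own pace and stop on an object; the grip force is fixed at half the most. Time passes only in rows, so rows that do not move let the fingers close. It gives the time, the measured TCP pose, the force, the opening and the grip force at its end, in the units of the state.
- ctrl.get_obs(): the state, without advancing time (a new reading comes with each control period).
- optics.get_image(name): name is "scene" or "top"; returns the picture (400x640x3 uint8, red, green, blue); there is no depth.
- optics.camera_model(name): a dict with "fov_y" (degrees; the focal length in pixels is half the picture's height over the tangent of half this angle, whatever the lens; pixels are square), "cx", "cy" (the principal point, pixels), "view" (4x4, takes a point from world to camera coordinates). Camera axes: x right, y up, looking along -z (the intrinsics and any distortion apply to the point x, -y, -z); pixel columns grow to the right and rows downward; lengths in mm; the calibration is good to about 2 mm. A picture is of the moment at which its call begins. camera_model takes no time and is no camera call.
- ctrl.close_job(): hands the job in; it is judged then, once.
Trained networks look in the newest picture that a camera, given by its name, has taken for a name from the list of things; names that differ only in an ending like _2 or _b are one class to them, and where a whole thing is asked for, a point or a joint stands for the part that bears it (a point fixed in the world has none). Each returns a list of dicts, best first, with "conf" (0 to 1); they miss things now and then, are a little off and sometimes report something else, mostly with a low value. They report only what shows in the picture. A call takes as long as a camera call.
- optics.masks_of(target, camera): "pixels" (400x640 bool, what is visible of it) and "extent" ([centre column, centre row, width, height] in pixels, round what is visible of it).
The state is a dict: "t": time; "qpos": joint angles; "qvel": joint speeds; "joint_torque": joint torques, N m; "ee_pos": TCP position; "orientation": TCP orientation; "ft_force": force on the tool from outside, world axes, zero at the start; "moment": the same for the moment, N m; "width": finger opening in mm; "grasp_force": force on a finger pad.
Only numpy, scipy, OpenCV 4.12 (cv2) and the standard library are available. Lean on these libraries where they do the work, as an engineer would, in place of code of your own. Each camera call takes 0.05 s, during which the arm holds its last target. There are 200 camera calls.

## Working session

There is one attempt and no reset: what is moved stays moved. The work goes in short steps, Python scripts to look and compute and a shell command to move; the robot and the scene stay as the last step left them, time stands still between calls to the robot, and variables do not carry over. Pictures are saved under pics/ and viewed, at most 10 in all, crops included, and the job is handed in when it is done.

```bash
mkdir -p pics; ls; python3 - <<'E'
from workcell import ctrl, optics
import cv2, numpy as np
o=ctrl.get_obs(); print({k:np.round(v,3) for k,v in o.items()})
for n in("scene","top"):
    cv2.imwrite(f"pics/{n}0.png",optics.get_image(n)[:,:,::-1]); m=optics.camera_model(n); print(n,{k:(np.round(v,3).tolist() if not isinstance(v,str) else v) for k,v in m.items()})
E
```

```text
pics
{'t': np.float64(0.0), 'qpos': array([ 1.129,  0.424,  1.631,  0.   ,  1.089, -0.019]), 'qvel': array([-0.002, -0.   , -0.   , -0.   , -0.   , -0.   ]), 'joint_torque': array([ 1.0000e-03, -5.4462e+01, -2.7368e+01,  6.4000e-02,  2.2000e-02,
       -0.0000e+00]), 'ee_pos': array([256.18 , 569.495, 221.909]), 'orientation': array([-6.590e-01, -3.071e+00,  2.000e-03]), 'ft_force': array([ 0.043, -0.422,  0.177]), 'moment': array([-0.001, -0.037, -0.022]), 'grasp_force': np.float64(0.0), 'width': np.float64(87.825)}
scene {'fov_y': 44.951, 'cx': 321.191, 'cy': 193.69, 'view': [[-0.696, 0.717, -0.023, 373.421], [-0.494, -0.456, 0.74, 174.449], [0.52, 0.526, 0.672, -1993.419], [0.0, 0.0, 0.0, 1.0]]}
top {'fov_y': 43.652, 'cx': 326.299, 'cy': 194.652, 'view': [[-0.027, -1.0, 0.007, -14.141], [0.987, -0.025, 0.156, -541.812], [-0.156, 0.011, 0.988, -1497.672], [0.0, 0.0, 0.0, 1.0]]}
```

View pics/scene0.png

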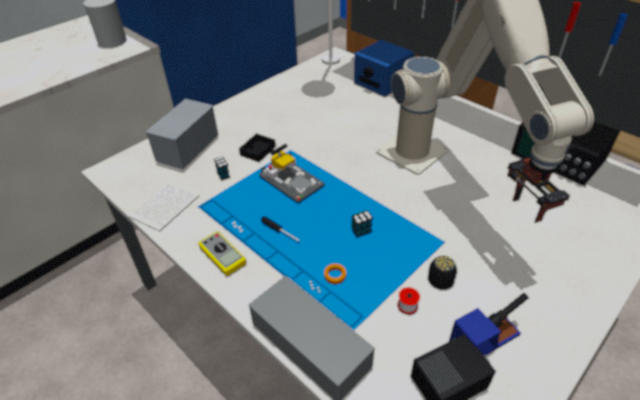

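View pics/top0.png

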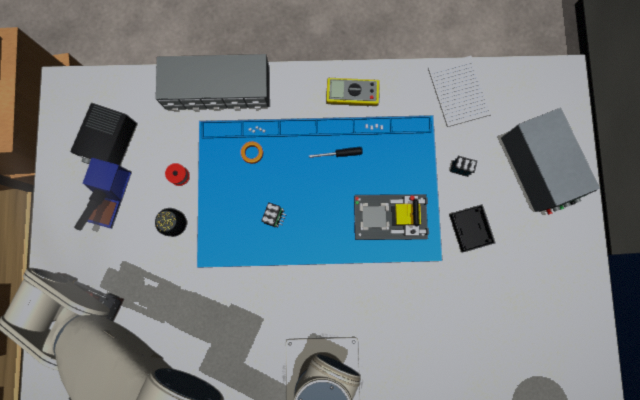

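Top view: pack at about (273,214), jig at (390,217) with the yellow head at (408,212). The spare cells are at (463,166) and the shell at (472,228), with nothing between pack and jig. Next I'll get masks and enlarged crops.

```bash
python3 - <<'E'
from workcell import ctrl, optics
import cv2, numpy as np
rows=[]
for n in("scene","top"):
    img=optics.get_image(n); np.save(f"img_{n}.npy",img)
    for t in("pack","jig","head","nest_floor","head_handle"):
        r=optics.masks_of(t,n)
        for i,d in enumerate(r): print(n,t,round(d["conf"],2),np.round(d["extent"],1),d["pixels"].sum())
        if r: np.save(f"m_{n}_{t}.npy",r[0]["pixels"])
def crop(n,c,r,w,h,s): 
    im=np.load(f"img_{n}.npy")[r:r+h,c:c+w,::-1]; return cv2.resize(im,None,fx=s,fy=s,interpolation=cv2.INTER_CUBIC)
a=crop("top",345,182,100,66,8); cv2.imwrite("pics/jigtop.png",a[:600])
b=np.hstack([crop("scene",250,140,80,70,5),crop("top",250,190,40,35,10),])
cv2.imwrite("pics/mix.png",b)
E
```

```text
scene pack 0.92 [362.1 223.9  19.1  25.4] 450
scene jig 0.82 [290.8 173.3  62.4  56.7] 1759
scene head 0.86 [280.8 162.1  30.7  36.9] 596
scene head 0.35 [334.3 274.3  27.8  21.4] 269
scene nest_floor 0.9 [291.1 172.9  60.6  62.2] 1842
scene head_handle 0.92 [282.6 161.5  32.2  32.6] 571
top pack 0.86 [272.2 215.8  22.6  25.2] 384
top jig 0.86 [389.4 217.7  75.   46.5] 3267
top jig 0.17 [472.  227.1  47.7  51.2] 1483
top head 0.64 [408.5 214.6  23.7  38.5] 776
top head 0.48 [171.6 221.6  34.5  32. ] 741
top head 0.27 [176.2 172.2  26.9  20.9] 430
top nest_floor 0.87 [392.8 217.6  72.4  50. ] 3297
top nest_floor 0.19 [340.2 152.2  46.1   9.6] 223
top head_handle 0.6 [409.1 216.6  29.9  46.3] 782
```

View pics/jigtop.png

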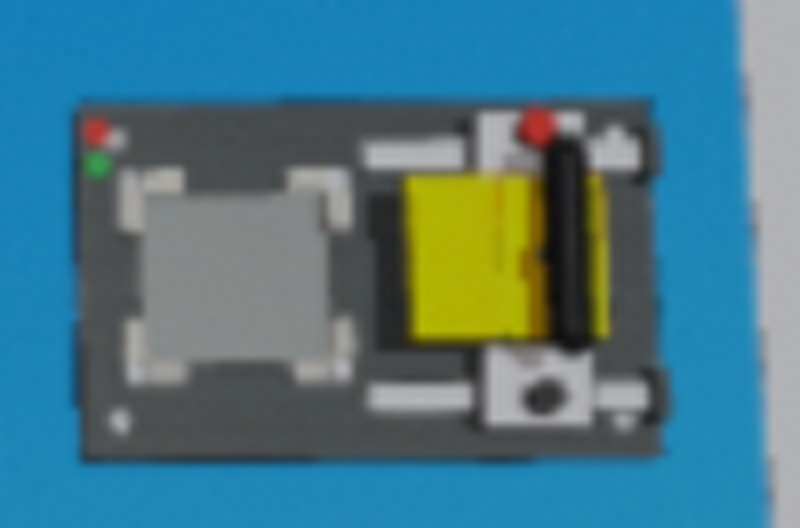

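View pics/mix.png

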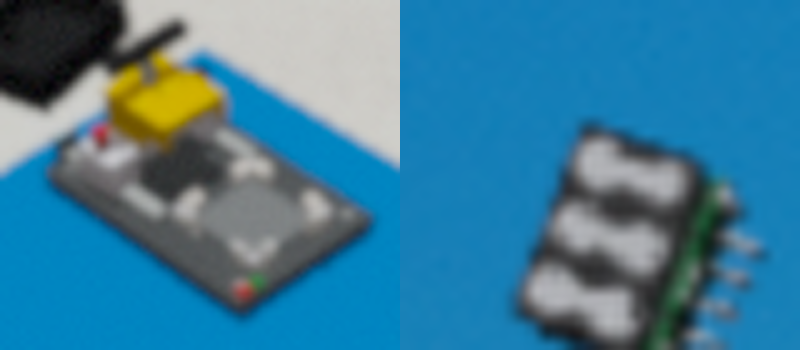

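The top crop shows the nest floor spanning about (143–330, 193–360) in crop pixels and the head back at right. The pack is yawed about 20°, with board and blades to the image right. Now silhouette fits against the blue mat.

```bash
cat > fit.py <<'E'
import numpy as np, cv2
from scipy.optimize import minimize
from workcell import optics
def proj(n,P):
    m=optics.camera_model(n); V=np.array(m["view"]); f=200/np.tan(np.radians(m["fov_y"])/2)
    c=np.atleast_2d(P)@V[:3,:3].T+V[:3,3]
    return np.c_[m["cx"]-f*c[:,0]/c[:,2], m["cy"]+f*c[:,1]/c[:,2]]
def back(n,uv,z):
    m=optics.camera_model(n); V=np.array(m["view"]); f=200/np.tan(np.radians(m["fov_y"])/2)
    d=V[:3,:3].T@np.array([(uv[0]-m["cx"])/f,-(uv[1]-m["cy"])/f,-1]); o=-V[:3,:3].T@V[:3,3]
    return o+d*(z-o[2])/d[2]
def box(b): return np.array([[x,y,z] for x in b[:2] for y in b[2:4] for z in b[4:]],float)
def Rz(a): return np.array([[np.cos(a),-np.sin(a),0],[np.sin(a),np.cos(a),0],[0,0,1]])
def pose(p,P,z0): return P@Rz(p[2]).T+[p[0],p[1],z0]
def render(n,p,boxes,z0,win,S=4):
    c,r,w,h=win; a=np.zeros((h*S,w*S),np.uint8)
    for b in boxes:
        q=(proj(n,pose(p,box(b),z0))-[c-.5,r-.5])*S-.5
        cv2.fillConvexPoly(a,cv2.convexHull(np.round(q*16).astype(np.int32)),255,shift=4)
    return cv2.resize(a,(w,h),interpolation=cv2.INTER_AREA)/255.
def obs(img,win):
    c,r,w,h=win; I=img[r:r+h,c:c+w].astype(float)
    v=(I[...,2]-I[...,0])/np.maximum(I[...,2],1); ref=np.percentile(v,90)
    return np.clip(1-v/ref,0,1)
def fit(imgs,wins,boxes,z0,p0,ign=None):
    O={n:obs(imgs[n],wins[n]) for n in wins}
    def cost(q):
        p=[q[0],q[1],q[2]/50]; e=0
        for n in wins:
            d=(render(n,p,boxes,z0,wins[n])-O[n])**2
            if ign: d=d*(render(n,p0,ign,z0,wins[n])==0)
            e+=d.sum()
        return e
    x=np.array([p0[0],p0[1],p0[2]*50])
    for s in(12,4):
        x=(r:=minimize(cost,x,method="Nelder-Mead",options=dict(initial_simplex=x+np.vstack([np.zeros(3),s*np.eye(3)]),xatol=.05,fatol=.01))).x
    return np.array([x[0],x[1],x[2]/50]),r.fun
PACK=[(-17,23,-31,31,0,68),(-23,-17,-29,29,2,66)]+[(-35,-23,y-1,y+1,6,22) for y in(-16.5,-5.5,5.5,16.5)]
JIG=[(-60,165,-70,70,0,18)]
E
python3 - <<'E'
from fit import *
im={n:np.load(f"img_{n}.npy") for n in("scene","top")}
c=back("top",(272,215),38); print("pack guess",c)
pw={"scene":(343,200,38,48),"top":(252,193,42,44)}
for w in(["top"],["scene"],["top","scene"]):
    for z in(4,):
        r=fit(im,{k:pw[k] for k in w},PACK,z,(c[0],c[1],np.pi/2-.35)); print("pack",w,z,r)
j=back("top",(374.5,216.6),26); print("nest guess",j)
jw={"scene":(250,140,85,70),"top":(345,185,88,62)}
jw={"scene":(265,160,65,48),"top":(348,187,92,58)}
ign=[(40,200,-75,75,18,150)]
for w in(["top"],["scene"],["top","scene"]):
    r=fit(im,{k:jw[k] for k in w},JIG,4,(j[0],j[1],-np.pi/2),ign); print("jig",w,r)
# floor corners & handle check
p=r[0]
for n in("top","scene"): print(n,np.round(proj(n,pose(p,np.array([[0,0,22],[-36,-33,22],[-36,33,22],[36,33,22],[36,-33,22]]),4)),1).tolist())
print([ (k,np.round(Rz(p[2]).T@(back("top",(345+u/8,182+v/8),zz)-[p[0],p[1],4]),1)) for k,u,v,zz in(("noseL",405,180,98),("noseR",412,340,98),("hb",555,140,129),("ht",590,140,129),("hb2",557,350,129),("ht2",592,345,129))])
E
```

```text
pack guess [483.00984473 139.99905583  38.        ]
pack ['top'] 4 (array([483.50449382, 137.78509155,   1.19133368]), np.float64(31.603031358320337))
pack ['scene'] 4 (array([469.87773643, 133.14153502,   2.13150305]), np.float64(196.75794399207763))Traceback (most recent call last):
  File "<stdin>", line 7, in <module>
  File "fit.py", line 36, in fit
    x=(r:=minimize(cost,x,method="Nelder-Mead",options=dict(initial_simplex=x+np.vstack([np.zeros(3),s*np.eye(3)]),xatol=.05,fatol=.01))).x
          ~~~~~~~~^^^^^^^^^^^^^^^^^^^^^^^^^^^^^^^^^^^^^^^^^^^^^^^^^^^^^^^^^^^^^^^^^^^^^^^^^^^^^^^^^^^^^^^^^^^^^^^^^^^^^^^^^^^^^^^^^^^^^^
    res = _minimize_neldermead(fun, x0, args, callback, bounds=bounds,
                               **options)
    fxr = func(xr)
    fx = function(np.copy(x), *(wrapper_args + args))
  File "fit.py", line 30, in cost
    d=(render(n,p,boxes,z0,wins[n])-O[n])**2
       ~~~~~~^^^^^^^^^^^^^^^^^^^^^^
  File "fit.py", line 18, in render
    q=(proj(n,pose(p,box(b),z0))-[c-.5,r-.5])*S-.5
       ~~~~^^^^^^^^^^^^^^^^^^^^^
  File "fit.py", line 5, in proj
    m=optics.camera_model(n); V=np.array(m["view"]); f=200/np.tan(np.radians(m["fov_y"])/2)
ValueError: time passes only in moves, steps and waits
```

```bash
python3 - <<'E'
from workcell import optics
import pickle; pickle.dump({n:optics.camera_model(n) for n in("scene","top")},open("cam.pkl","wb"))
s=open("fit.py").read().replace("from workcell import optics","import pickle; CAM=pickle.load(open('cam.pkl','rb'))").replace("optics.camera_model(n)","CAM[n]"); open("fit.py","w").write(s)
E
cat > chk.py <<'E'
from fit import *
im={n:np.load(f"img_{n}.npy") for n in("scene","top")}
c=(483.5,137.8,1.19)
pw={"scene":(343,200,38,48),"top":(252,193,42,44)}
jw={"scene":(265,160,65,48),"top":(348,187,92,58)}
r=fit(im,{"scene":pw["scene"]},PACK,4,c); print("scene pack",r)
r=fit(im,pw,PACK,4,c); print("both pack",r)
o=obs(im["scene"],pw["scene"]); a=render("scene",c,PACK,4,pw["scene"])
print("centroids scene obs",[np.average(g,weights=o) for g in np.indices(o.shape)],o.sum(),"pred",[np.average(g,weights=a) for g in np.indices(a.shape)],a.sum())
j=back("top",(374.5,216.6),26); print("nest guess",j)
ign=[(40,200,-75,75,18,150)]
for w in(["top"],["scene"],["top","scene"]):
    r=fit(im,{k:jw[k] for k in w},JIG,4,(j[0],j[1],-np.pi/2),ign); print("jig",w,r)
    p=r[0]
    for n in("top","scene"): print(n,np.round(proj(n,pose(p,np.array([[-36,-33,22],[-36,33,22],[36,33,22],[36,-33,22]]),4)),1).tolist())
p=r[0]
print([ (k,np.round(Rz(p[2]).T@(back("top",(345+u/8,182+v/8),zz)-[p[0],p[1],4]),1)) for k,u,v,zz in(("noseL",405,180,98),("noseR",412,340,98),("hb",552,140,129),("ht",588,140,129),("hb2",557,350,129),("ht2",592,345,129))])
E
python3 chk.py
```

```text
scene pack (array([477.08167213, 136.58606734,   0.64964237]), np.float64(185.37852462307035))
both pack (array([483.12227691, 137.49567391,   1.18608697]), np.float64(259.00598141292784))
centroids scene obs [np.float64(18.005071295612833), np.float64(19.941428020723436)] 228.71204790851112 pred [np.float64(23.033806615245084), np.float64(18.08060774855327)] 488.59215686274507
nest guess [ 471.20040502 -176.00244212   26.        ]
jig ['top'] (array([ 471.73063025, -175.47820423,   -1.59004203]), np.float64(25.96644088073925))
top [[362.9, 227.1], [362.5, 206.0], [385.7, 205.8], [386.2, 227.0]]
scene [[312.5, 183.1], [299.6, 191.6], [286.7, 182.7], [299.5, 174.6]]
jig ['scene'] (array([ 467.45640983, -182.65678714,   -1.59814432]), np.float64(180.82036863352346))
top [[365.2, 228.4], [365.0, 207.2], [388.1, 207.2], [388.5, 228.4]]
scene [[311.9, 181.8], [299.0, 190.1], [286.2, 181.3], [299.1, 173.3]]
jig ['top', 'scene'] (array([ 471.09772344, -176.94486514,   -1.60677576]), np.float64(237.83798044357965))
top [[363.2, 227.1], [363.2, 206.0], [386.3, 206.2], [386.5, 227.4]]
scene [[312.3, 183.0], [299.3, 191.3], [286.6, 182.3], [299.6, 174.4]]
[('noseL', array([54.5, 28.6, 94. ])), ('noseR', array([ 56.4, -30.9,  94. ])), ('hb', array([103.7,  39.5, 125. ])), ('ht', array([116.8,  39.6, 125. ])), ('hb2', array([104.1, -37.1, 125. ])), ('ht2', array([116.8, -35.1, 125. ]))]
```

```bash
sed -i 's|v=(I\[...,2\]-I\[...,0\])/np.maximum(I\[...,2\],1); ref|v=I[...,2]-I[...,0]; ref|' fit.py; sed -i 's|^r=fit(im,{"scene|r=fit(im,{"top":pw["top"]},PACK,4,c); print("top pack",r)\n&|' chk.py; python3 chk.py
```

```text
top pack (array([483.2425823 , 138.2587036 ,   1.19631563]), np.float64(9.461396230022729))
scene pack (array([482.87690982, 139.2976977 ,   0.97562862]), np.float64(51.57527164821987))
both pack (array([483.35625057, 138.49092791,   1.19080687]), np.float64(65.7401536847983))
centroids scene obs [np.float64(21.887620442749437), np.float64(19.093007690656293)] 408.180412371134 pred [np.float64(23.033806615245084), np.float64(18.08060774855327)] 488.59215686274507
nest guess [ 471.20040502 -176.00244212   26.        ]
jig ['top'] (array([ 471.62668693, -174.01020977,   -1.59339232]), np.float64(7.7433485155186315))
top [[362.4, 227.1], [362.1, 206.0], [385.2, 205.9], [385.7, 227.1]]
scene [[312.8, 183.3], [299.9, 191.7], [287.0, 182.9], [299.8, 174.8]]
jig ['scene'] (array([ 468.75912932, -178.58191762,   -1.6029368 ]), np.float64(165.5854110898415))
top [[363.8, 227.9], [363.7, 206.7], [386.8, 206.9], [387.1, 228.1]]
scene [[312.5, 182.5], [299.5, 190.8], [286.7, 181.9], [299.7, 173.9]]
jig ['top', 'scene'] (array([ 471.70952879, -174.6340418 ,   -1.59834541]), np.float64(188.71917132399648))
top [[362.6, 227.1], [362.3, 205.9], [385.5, 205.9], [385.9, 227.1]]
scene [[312.6, 183.3], [299.7, 191.7], [286.8, 182.8], [299.8, 174.7]]
[('noseL', array([57.1, 27.6, 94. ])), ('noseR', array([ 58.4, -31.9,  94. ])), ('hb', array([106.3,  38. , 125. ])), ('ht', array([119.4,  38.1, 125. ])), ('hb2', array([106.1, -38.5, 125. ])), ('ht2', array([118.8, -36.7, 125. ]))]
```

Pack is at about (483.3, 138.4) with yaw 1.193, and the jig at (471.7, −174.3) with yaw −1.594. Plan:
1. Grip with the tool tilted 45° from the board side, with tool y = −pack y.
2. Roll the pack 90°, so the tool ends tilted 45° the other way.

Next is a motion-planning helper.

```bash
cat > plan.py <<'E'
import numpy as np
from scipy.linalg import expm, logm
from scipy.spatial.transform import Rotation as Ro
from workcell import ctrl
from fit import Rz
PK=(483.3,138.4,1.193); JG=(471.7,-174.3,-1.594)
def T(R,p): M=np.eye(4); M[:3,:3]=R; M[:3,3]=p; return M
def now():
    o=ctrl.get_obs(); return T(Ro.from_rotvec(o["orientation"]).as_matrix(),o["ee_pos"])
s=np.sqrt(.5)
# tool in pack frame: z=(s,0,-s), y=-pack y
z=np.array([s,0,-s]); y=np.array([0,-1.,0])
G=T(np.c_[np.cross(y,z),y,z],np.array([-4,0,34])+19*z)
PACK0=T(Rz(PK[2]),[PK[0],PK[1],4])
NEST=T(Rz(JG[2]),[JG[0],JG[1],26])
# pack in nest: -x up, z along -x, y along -y
Rn=np.array([[0,0,-1],[0,-1,0],[-1,0,0]],float)
DOCK=NEST@T(Rn,[34,0,23])
def back_(M,d): return M@T(np.eye(3),[0,0,-d])
def up(M,h): return T(np.eye(3),[0,0,h])@M
def rows(A,B,N=None,extra=1.0):
    D=np.linalg.inv(A)@B; L=np.real(logm(D))
    if N is None:
        w=np.linalg.norm(Ro.from_matrix(D[:3,:3]).as_rotvec(degrees=True)); d=np.linalg.norm(D[:3,3])
        N=int(np.ceil(max(w/5,d/28)*extra))
    S=expm(L/N); r=np.r_[S[:3,3]/40,Ro.from_matrix(S[:3,:3]).as_rotvec(degrees=True)/6]
    print("N",N,"row",np.round(r,2).tolist())
    for f in(.25,.5,.75): print("  path",f,np.round((A@expm(L*f))[:3,3],0))
E
python3 - <<'E'
from plan import *
print("det",np.linalg.det(G[:3,:3])); g=PACK0@G; A=back_(g,130)
print("now",now()[:3,3],"A",A[:3,3],"g",g[:3,3],"toolz",g[:3,2])
rows(now(),A); rows(A,back_(g,0)) 
E
```

```text
det 1.0
now [256.42775519 569.97041315 222.7179603 ] A [452.87208143  61.72828036 116.48885271] g [486.78032831 147.16966842  24.56497116] toolz [ 0.26083267  0.65724145 -0.70710678]
N 20 row [-0.76, -0.07, -0.16, -0.28, 0.3, 0.69]
  path 0.25 [377. 475. 243.]
  path 0.5 [457. 342. 232.]
  path 0.75 [483. 196. 188.]
N 5 row [-0.0, -0.0, 0.65, 0.0, 0.0, 0.0]
  path 0.25 [461.  83.  94.]
  path 0.5 [470. 104.  71.]
  path 0.75 [478. 126.  48.]
```

```bash
python3 -m jog '[[-0.76,-0.07,-0.16,-0.28,0.3,0.69,1],[-0.76,-0.07,-0.16,-0.28,0.3,0.69,1],[-0.76,-0.07,-0.16,-0.28,0.3,0.69,1],[-0.76,-0.07,-0.16,-0.28,0.3,0.69,1],[-0.76,-0.07,-0.16,-0.28,0.3,0.69,1],[-0.76,-0.07,-0.16,-0.28,0.3,0.69,1],[-0.76,-0.07,-0.16,-0.28,0.3,0.69,1],[-0.76,-0.07,-0.16,-0.28,0.3,0.69,1],[-0.76,-0.07,-0.16,-0.28,0.3,0.69,1],[-0.76,-0.07,-0.16,-0.28,0.3,0.69,1],[-0.76,-0.07,-0.16,-0.28,0.3,0.69,1],[-0.76,-0.07,-0.16,-0.28,0.3,0.69,1],[-0.76,-0.07,-0.16,-0.28,0.3,0.69,1],[-0.76,-0.07,-0.16,-0.28,0.3,0.69,1],[-0.76,-0.07,-0.16,-0.28,0.3,0.69,1],[-0.76,-0.07,-0.16,-0.28,0.3,0.69,1],[-0.76,-0.07,-0.16,-0.28,0.3,0.69,1],[-0.76,-0.07,-0.16,-0.28,0.3,0.69,1],[-0.76,-0.07,-0.16,-0.28,0.3,0.69,1],[-0.76,-0.07,-0.16,-0.28,0.3,0.69,1]]'
python3 -m jog '[[0,0,0,0,0,0,1],[0,0,0,0,0,0,1]]'
python3 - <<'E'
from plan import *
g=PACK0@G; A=back_(g,130); n=now()
print(n[:3,3],np.round(ctrl.get_obs()["qpos"],2)); rows(n,A,1); rows(n,back_(g,50)); rows(n,g)
E
```

```text
t: 2.7
ee_pos: [452.3, 60.3, 118.4]
orientation: [-2.124, -1.431, -0.869]
ft_force: [0.5, -0.3, -0.9]
width: 88.0
grasp_force: 0.0
t: 2.9
ee_pos: [452.0, 61.2, 118.4]
orientation: [-2.123, -1.432, -0.865]
ft_force: [0.9, -0.3, -1.0]
width: 88.0
grasp_force: 0.0
[451.95758844  61.18277811 118.41132642] [-0.39  0.49  2.22  1.15  0.88 -0.97]
N 1 row [-0.02, 0.02, 0.05, -0.06, 0.04, -0.08]
  path 0.25 [452.  61. 118.]
  path 0.5 [452.  61. 117.]
  path 0.75 [453.  62. 117.]
N 3 row [-0.0, 0.01, 0.68, -0.02, 0.01, -0.03]
  path 0.25 [457.  74. 104.]
  path 0.5 [463.  88.  89.]
  path 0.75 [468. 101.  75.]
N 5 row [-0.0, 0.01, 0.66, -0.01, 0.01, -0.02]
  path 0.25 [461.  83.  95.]
  path 0.5 [469. 104.  71.]
  path 0.75 [478. 126.  48.]
```

```bash
python3 -m jog '[[0,0.01,0.5,-0.02,0.01,-0.03,1],[0,0.01,0.5,-0.02,0.01,-0.03,1],[0,0.01,0.5,-0.02,0.01,-0.03,1],[0,0,0.5,0,0,0,1],[0,0,0.3,0,0,0,1],[0,0,0,0,0,0,1],[0,0,0,0,0,0,1]]'
python3 - <<'E'
from plan import *
from workcell import optics
import cv2
g=PACK0@G; n=now()
print(n[:3,3]); rows(n,g)
for nn in("scene","top"): np.save(f"img2_{nn}.npy",optics.get_image(nn))
a=cv2.resize(np.load("img2_scene.npy")[180:255,325:400,::-1],None,fx=5.2,fy=5.2,interpolation=cv2.INTER_CUBIC)
b=cv2.resize(np.load("img2_top.npy")[177:252,235:310,::-1],None,fx=5.2,fy=5.2,interpolation=cv2.INTER_CUBIC)
cv2.imwrite("pics/pre.png",np.hstack([a,b]))
E
```

```text
t: 3.6
ee_pos: [476.9, 122.7, 54.0]
orientation: [-2.116, -1.446, -0.878]
ft_force: [-0.4, -0.8, 0.2]
width: 87.6
grasp_force: 0.0
[476.94624609 122.65928483  54.02859873]
N 2 row [-0.03, 0.0, 0.49, -0.01, 0.0, 0.02]
  path 0.25 [479. 129.  47.]
  path 0.5 [482. 135.  39.]
  path 0.75 [484. 141.  32.]
```

View pics/pre.png

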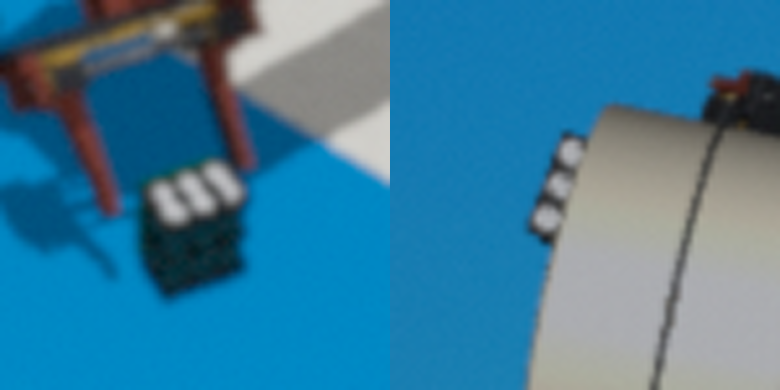

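The fingers (tips at crop (115,210) and (248,165)) straddle the upright pack (145–245). Going in and closing.

```bash
python3 -m jog '[[-0.02,0,0.25,0,0,0,1],[-0.02,0,0.25,-0.02,0,0.04,1],[-0.02,0,0.25,0,0,0,1],[0,0,0.23,0,0,0,1],[0,0,0,0,0,0,1],[0,0,0,0,0,0,1]]'
python3 -c "
from plan import *
n=now(); print(n[:3,3]); rows(n,PACK0@G,1)"
python3 -m jog '[[0,0,0,0,0,0,0.8],[0,0,0,0,0,0,0.75],[0,0,0,0,0,0,0.7],[0,0,0,0,0,0,0.65],[0,0,0,0,0,0,0.6],[0,0,0,0,0,0,0.6],[0,0,0,0,0,0,0.6],[0,0,0,0,0,0,0.6]]'
```

```text
t: 4.3
ee_pos: [486.0, 146.0, 23.9]
orientation: [-2.122, -1.437, -0.877]
ft_force: [0.5, -0.0, 0.7]
width: 87.7
grasp_force: 0.0
[485.99169124 146.01829142  23.85678843]
N 1 row [0.04, 0.01, 0.01, 0.01, 0.01, -0.02]
  path 0.25 [486. 146.  24.]
  path 0.5 [486. 147.  24.]
  path 0.75 [487. 147.  24.]
t: 5.1
ee_pos: [486.0, 145.9, 24.1]
orientation: [-2.122, -1.437, -0.878]
ft_force: [-2.8, -3.5, 5.4]
width: 61.9
grasp_force: 30.0
```

```bash
python3 - <<'E'
from plan import *
n=now(); g=np.linalg.inv(PACK0)@n
print("g in pack",np.round(g[:3,3],1),np.round(g[:3,:3],3).tolist())
a=np.arctan2(g[0,2],-g[2,2]); zz=np.array([np.sin(a),0,-np.cos(a)]); yy=np.array([0,-1.,0])
G2=T(np.c_[np.cross(yy,zz),yy,zz],[g[0,3],0,g[2,3]]); np.save("G2.npy",G2); print("tilt",np.degrees(a))
U=up(n,110); rows(n,U,6)
D=up(DOCK@G2,90); print(D[:3,3],D[:3,2]); rows(U,D,None,1.3); np.save("U.npy",U)
E
```

```text
g in pack [ 7.9  0.3 20.1] [[0.708, -0.003, 0.707], [-0.002, -1.0, -0.001], [0.707, -0.0, -0.708]]
tilt 44.966109861546585
N 6 row [0.32, -0.0, -0.32, 0.0, 0.0, -0.0]
  path 0.25 [486. 146.  52.]
  path 0.5 [486. 146.  79.]
  path 0.75 [486. 146. 107.]
[ 471.37682271 -188.22535084  131.06424928] [-0.0164157  -0.70733445 -0.70668841]
N 24 row [-0.38, 0.06, -0.01, -0.0, -0.62, -0.16]
  path 0.25 [475.  70.  82.]
  path 0.5 [466. -20.  64.]
  path 0.75 [ 465. -111.   81.]
```

```bash
python3 -m jog '[[0.05,0,-0.05,0,0,0,0.5],[0.15,0,-0.15,0,0,0,0.5],[0.3,0,-0.3,0,0,0,0.5],[0.35,0,-0.35,0,0,0,0.5],[0.35,0,-0.35,0,0,0,0.5],[0.35,0,-0.35,0,0,0,0.5],[0.35,0,-0.35,0,0,0,0.5],[0.35,0,-0.35,0,0,0,0.5],[0.3,0,-0.3,0,0,0,0.5],[0.1,0,-0.1,0,0,0,0.5],[0,0,0,0,0,0,0.5],[0,0,0,0,0,0,0.5]]'
python3 - <<'E'
from plan import *
n=now(); print(n[:3,3]); D=up(DOCK@np.load("G2.npy"),110); rows(n,D,28)
E
```

```text
t: 6.3
ee_pos: [485.9, 146.0, 173.4]
orientation: [-2.123, -1.437, -0.877]
ft_force: [0.7, -0.4, -2.9]
width: 62.0
grasp_force: 30.0
[485.85782893 145.99505294 173.36450932]
N 28 row [-0.33, 0.05, 0.02, -0.0, -0.53, -0.14]
  path 0.25 [475.  73. 117.]
  path 0.5 [467. -16.  93.]
  path 0.75 [ 465. -108.  105.]
```

```bash
python3 -m jog '[[-0.16,0.02,0.01,0,-0.26,-0.07,0.5],[-0.33,0.05,0.02,0,-0.53,-0.14,0.5],[-0.33,0.05,0.02,0,-0.53,-0.14,0.5],[-0.33,0.05,0.02,0,-0.53,-0.14,0.5],[-0.33,0.05,0.02,0,-0.53,-0.14,0.5],[-0.33,0.05,0.02,0,-0.53,-0.14,0.5],[-0.33,0.05,0.02,0,-0.53,-0.14,0.5],[-0.33,0.05,0.02,0,-0.53,-0.14,0.5],[-0.33,0.05,0.02,0,-0.53,-0.14,0.5],[-0.33,0.05,0.02,0,-0.53,-0.14,0.5],[-0.33,0.05,0.02,0,-0.53,-0.14,0.5],[-0.33,0.05,0.02,0,-0.53,-0.14,0.5],[-0.33,0.05,0.02,0,-0.53,-0.14,0.5],[-0.33,0.05,0.02,0,-0.53,-0.14,0.5]]'
python3 - <<'E'
from plan import *
n=now(); print(n[:3,3],np.round(ctrl.get_obs()["qpos"],2)); D=up(DOCK@np.load("G2.npy"),110); rows(n,D,14)
E
```

```text
t: 7.7
ee_pos: [469.3, -9.8, 91.4]
orientation: [2.399, 1.959, 0.101]
ft_force: [0.1, -1.1, -4.5]
width: 61.7
grasp_force: 30.0
[469.3422209   -9.77332289  91.42765078] [-0.05  0.39  2.1   0.02  0.57  0.13]
N 14 row [-0.34, 0.05, 0.01, 0.0, -0.55, -0.14]
  path 0.25 [467. -58.  93.]
  path 0.5 [ 466. -105.  103.]
  path 0.75 [ 467. -149.  123.]
```

```bash
python3 -m jog '[[-0.34,0.05,0.01,0,-0.55,-0.14,0.5],[-0.34,0.05,0.01,0,-0.55,-0.14,0.5],[-0.34,0.05,0.01,0,-0.55,-0.14,0.5],[-0.34,0.05,0.01,0,-0.55,-0.14,0.5],[-0.34,0.05,0.01,0,-0.55,-0.14,0.5],[-0.34,0.05,0.01,0,-0.55,-0.14,0.5],[-0.34,0.05,0.01,0,-0.55,-0.14,0.5],[-0.34,0.05,0.01,0,-0.55,-0.14,0.5],[-0.34,0.05,0.01,0,-0.55,-0.14,0.5],[-0.34,0.05,0.01,0,-0.55,-0.14,0.5],[-0.34,0.05,0.01,0,-0.55,-0.14,0.5],[-0.34,0.05,0.01,0,-0.55,-0.14,0.5],[-0.34,0.05,0.01,0,-0.55,-0.14,0.5],[-0.2,0.02,0.01,0,-0.3,-0.08,0.5],[0,0,0,0,0,0,0.5],[0,0,0,0,0,0,0.5]]'
python3 - <<'E'
from plan import *
from workcell import optics
import cv2
n=now(); print(n[:3,3],np.round(ctrl.get_obs()["qpos"],2)); D=DOCK@np.load("G2.npy"); rows(n,up(D,110),1); rows(n,up(D,50),5)
for nn in("scene","top"): np.save(f"img3_{nn}.npy",optics.get_image(nn))
a=cv2.resize(np.load("img3_scene.npy")[120:210,245:335,::-1],None,fx=4.4,fy=4.4,interpolation=cv2.INTER_CUBIC)
b=cv2.resize(np.load("img3_top.npy")[172:262,345:435,::-1],None,fx=4.4,fy=4.4,interpolation=cv2.INTER_CUBIC)
cv2.imwrite("pics/over.png",np.hstack([a,b]))
E
```

```text
t: 9.3
ee_pos: [473.8, -181.8, 148.5]
orientation: [1.798, 1.755, -0.714]
ft_force: [-0.8, 1.2, -3.0]
width: 61.7
grasp_force: 30.0
[ 473.81767288 -181.75747018  148.47995108] [ 0.04  0.48  2.04 -0.99  0.97  0.8 ]
N 1 row [-0.16, -0.06, 0.07, 0.05, -0.23, -0.03]
  path 0.25 [ 473. -183.  149.]
  path 0.5 [ 473. -185.  150.]
  path 0.75 [ 472. -187.  150.]
N 5 row [0.18, -0.01, 0.23, 0.01, -0.05, -0.01]
  path 0.25 [ 473. -183.  134.]
  path 0.5 [ 473. -185.  120.]
  path 0.75 [ 472. -186.  105.]
```

View pics/over.png

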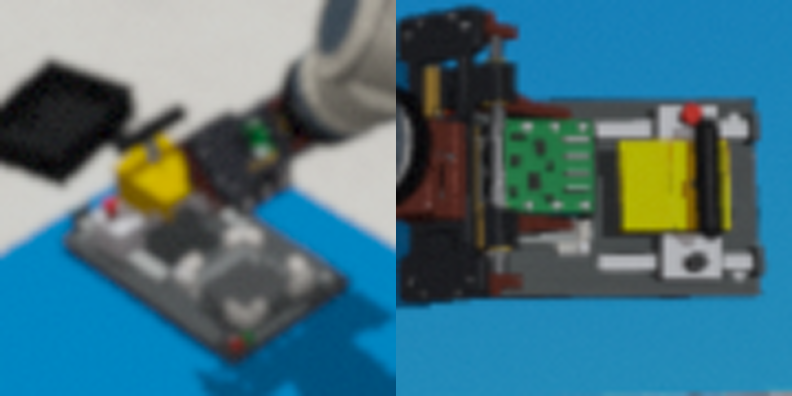

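The board faces up with blades toward the head, at crop (505–595, 118–210), hovering over the nest. I'll compare the green board's edges with the prediction.

```bash
cat > brd.py <<'E'
from plan import *
from fit import *
import sys
def board(img,Pk,dx=0):
    I=img.astype(float); g=np.clip((I[...,1]-np.maximum(I[...,0],I[...,2]))/35,0,1)
    c=Pk@np.array([[-23,y,z,1] for y,z in((-29,2),(29,2),(29,66),(-29,66))]).T
    uv=proj("top",c[:3].T); print("pred corners",np.round(uv,1).tolist())
    cx,cy=np.round(uv.mean(0)).astype(int); w=g[cy-25:cy+25,cx-25:cx+25]; best=None
    b=(w>.5); ys,xs=np.nonzero(b)
    # edges: median over lines
    R=np.median([xs[ys==r].max() for r in range(17,33) if (ys==r).sum()>4])+cx-25
    L=np.median([xs[ys==r].min() for r in range(17,33) if (ys==r).sum()>4])+cx-25
    Tt=np.median([ys[xs==c].min() for c in range(18,32) if (xs==c).sum()>4])+cy-25
    B=np.median([ys[xs==c].max() for c in range(18,32) if (xs==c).sum()>4])+cy-25
    print("obs L,R,T,B",L-.5,R+.5,Tt-.5,B+.5)
E
python3 - <<'E'
from brd import *
n=now(); board(np.load("img3_top.npy"),n@np.linalg.inv(np.load("G2.npy")))
E
```

```text
pred corners [[388.7, 199.2], [389.1, 219.8], [366.3, 219.8], [365.9, 199.2]]
obs L,R,T,B 369.5 389.5 198.5 219.5
```

```bash
python3 -m jog '[[0.18,-0.01,0.23,0.01,-0.05,-0.01,0.5],[0.18,-0.01,0.23,0.01,-0.05,-0.01,0.5],[0.18,-0.01,0.23,0.01,-0.05,-0.01,0.5],[0.18,-0.01,0.23,0.01,-0.05,-0.01,0.5],[0.18,-0.01,0.23,0.01,-0.05,-0.01,0.5],[0,0,0,0,0,0,0.5],[0,0,0,0,0,0,0.5]]'
python3 - <<'E'
from brd import *
from workcell import optics
import cv2
D=DOCK@np.load("G2.npy"); n=now(); print(n[:3,3],D[:3,3]); rows(n,up(D,50),1); rows(n,up(D,18),5)
im=optics.get_image("top"); np.save("img4_top.npy",im)
Pk=n@np.linalg.inv(np.load("G2.npy")); board(im,Pk); print(np.round((np.linalg.inv(NEST)@Pk),3))
cv2.imwrite("pics/low.png",cv2.resize(im[180:255,340:440,::-1],None,fx=8,fy=8,interpolation=cv2.INTER_CUBIC))
E
```

```text
t: 10.1
ee_pos: [471.8, -188.5, 90.6]
orientation: [1.779, 1.742, -0.744]
ft_force: [-0.2, -0.8, -3.5]
width: 62.0
grasp_force: 30.0
[ 471.75359172 -188.4537732    90.58378158] [ 471.37682271 -188.22535084   41.06424928]
N 1 row [-0.0, -0.01, -0.01, -0.01, 0.03, 0.03]
  path 0.25 [ 472. -188.   91.]
  path 0.5 [ 472. -188.   91.]
  path 0.75 [ 471. -188.   91.]
N 5 row [0.11, -0.0, 0.11, -0.0, 0.01, 0.01]
  path 0.25 [ 472. -188.   83.]
  path 0.5 [ 472. -188.   75.]
  path 0.75 [ 471. -188.   67.]
pred corners [[388.0, 202.7], [388.5, 222.5], [366.5, 222.6], [366.1, 202.8]]
obs L,R,T,B 368.5 389.5 202.5 222.5
[[ 3.0000e-03  2.0000e-03 -1.0000e+00  3.4192e+01]
 [-2.0000e-03 -1.0000e+00 -2.0000e-03  4.3400e-01]
 [-1.0000e+00  2.0000e-03 -3.0000e-03  7.2589e+01]
 [ 0.0000e+00  0.0000e+00  0.0000e+00  1.0000e+00]]
```

View pics/low.png

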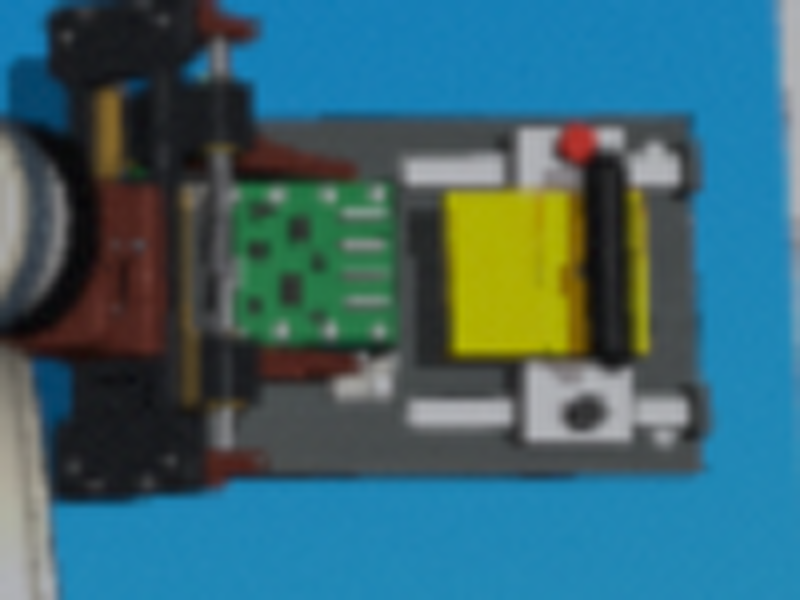

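```bash
python3 - <<'E'
from brd import *
im=np.load("img4_top.npy").astype(float); g=im[...,1]-im[...,0]
print("cols384-393",np.round(g[206:220,384:394].mean(0)).tolist(), np.round(im[206:220,384:394,1].mean(0)).tolist())
print("rows198-206",np.round(g[198:207,371:386].mean(1)).tolist(),"rows218-226",np.round(g[218:227,371:386].mean(1)).tolist())
# plate/nest edges in first image: grey floor brightness profile
i0=np.load("img_top.npy").astype(float).mean(2)
print("floor cols 357-392",np.round(i0[211:222,357:392].mean(0)).astype(int).tolist())
print("floor rows 200-233",np.round(i0[200:234,369:380].mean(1)).astype(int).tolist())
print("left gap",np.round(i0[204:206,357:392].mean(0)).astype(int).tolist())
P=lambda q:np.round(proj("top",(NEST@np.r_[q,1])[:3])[0],1)
for q in((-36,0,0),(36,0,0),(0,33,0),(0,-33,0),(-45,33,16),(45,33,16),(0,42,10),(0,-42,10)): print(q,P(q))
E
```

```text
cols384-393 [47.0, 47.0, 46.0, 48.0, 55.0, 33.0, 7.0, 4.0, 2.0, 2.0] [122.0, 122.0, 122.0, 120.0, 111.0, 84.0, 73.0, 59.0, 43.0, 41.0]
rows198-206 [-9.0, -22.0, -31.0, -23.0, 14.0, 57.0, 59.0, 60.0, 53.0] rows218-226 [57.0, 66.0, 63.0, 55.0, 46.0, 9.0, -25.0, -33.0, -28.0]
floor cols 357-392 [79, 79, 78, 79, 85, 103, 133, 136, 136, 136, 136, 136, 136, 135, 136, 135, 135, 135, 135, 134, 135, 135, 135, 135, 135, 135, 135, 133, 122, 86, 79, 79, 76, 74, 65]
floor rows 200-233 [75, 76, 75, 76, 76, 80, 109, 130, 134, 134, 134, 134, 135, 135, 135, 135, 135, 135, 135, 135, 136, 136, 136, 136, 136, 136, 132, 91, 77, 78, 79, 79, 78, 78]
left gap [77, 81, 101, 146, 162, 147, 160, 162, 164, 164, 150, 90, 79, 78, 77, 79, 78, 79, 78, 78, 78, 78, 76, 92, 142, 154, 155, 156, 160, 171, 167, 137, 84, 73, 73]
(-36, 0, 0) [362.3 216.5]
(36, 0, 0) [385.6 216.4]
(0, 33, 0) [373.7 205.9]
(0, -33, 0) [374.1 227.1]
(-45, 33, 16) [359.7 205.2]
(45, 33, 16) [388.9 205.2]
(0, 42, 10) [374.  202.6]
(0, -42, 10) [374.5 229.7]
```

```bash
python3 - <<'E'
from brd import *
im=np.load("img4_top.npy").astype(float)
Pk=now()@np.linalg.inv(np.load("G2.npy"))
for q in((-35,5.5,6),(-35,5.5,22),(-35,16.5,6),(-35,16.5,22),(-35,-16.5,6),(-35,-16.5,22),(-23,5.5,6),(-23,5.5,22)): print(q,np.round(proj("top",(Pk@np.r_[q,1])[:3])[0],1))
r=im[...,0]
for row in range(203,222): print(row,r[row,379:393].astype(int).tolist())
E
```

```text
(-35, 5.5, 6) [387.5 213.8]
(-35, 5.5, 22) [381.9 213.9]
(-35, 16.5, 6) [387.6 217.6]
(-35, 16.5, 22) [382.  217.6]
(-35, -16.5, 6) [387.3 206.3]
(-35, -16.5, 22) [381.8 206.3]
(-23, 5.5, 6) [387.  214.3]
(-23, 5.5, 22) [381.5 214.3]
203 [50, 80, 86, 49, 44, 45, 54, 87, 109, 57, 53, 72, 98, 98]
204 [61, 107, 131, 58, 39, 38, 58, 105, 134, 61, 52, 67, 70, 71]
205 [44, 66, 80, 50, 55, 57, 61, 76, 86, 50, 50, 68, 70, 68]
206 [36, 40, 45, 73, 116, 120, 121, 120, 112, 75, 52, 64, 50, 48]
207 [39, 38, 41, 55, 76, 80, 79, 80, 73, 53, 51, 62, 43, 39]
208 [38, 37, 38, 40, 44, 45, 42, 42, 41, 42, 48, 61, 39, 37]
209 [40, 38, 36, 42, 57, 59, 58, 57, 52, 39, 51, 64, 42, 37]
210 [38, 36, 40, 72, 120, 124, 125, 125, 113, 65, 52, 62, 42, 38]
211 [41, 39, 40, 50, 76, 79, 79, 79, 73, 50, 51, 62, 44, 39]
212 [39, 40, 39, 42, 46, 47, 47, 48, 46, 42, 50, 66, 60, 41]
213 [35, 36, 37, 49, 67, 69, 69, 70, 70, 63, 52, 68, 63, 42]
214 [37, 37, 40, 52, 77, 82, 83, 84, 82, 68, 53, 68, 65, 42]
215 [38, 38, 39, 42, 53, 55, 57, 54, 54, 47, 48, 68, 65, 44]
216 [39, 39, 40, 41, 49, 56, 56, 57, 57, 48, 50, 69, 64, 41]
217 [39, 40, 40, 55, 90, 113, 114, 114, 108, 85, 55, 71, 64, 42]
218 [41, 39, 40, 47, 66, 75, 76, 77, 73, 61, 52, 69, 65, 41]
219 [46, 46, 51, 41, 43, 44, 46, 45, 50, 44, 49, 69, 62, 41]
220 [48, 75, 105, 54, 40, 40, 41, 61, 86, 56, 51, 70, 64, 41]
221 [50, 96, 135, 68, 41, 40, 45, 87, 129, 73, 54, 67, 64, 42]
```

```bash
python3 -m jog '[[0.135,0,0.11,0,0.01,0.01,0.5],[0.135,-0.01,0.11,0,0.01,0.01,0.5],[0.125,0,0.105,0,0.01,0.01,0.5],[0.12,-0.01,0.1,0,0,0,0.5],[0.09,0,0.08,0,0,0,0.5],[0,0,0,0,0,0,0.5],[0,0,0,0,0,0,0.5]]'
python3 - <<'E'
from brd import *
D=up(DOCK@np.load("G2.npy"),0); D[1,3]+=2; n=now(); print(n[:3,3]-D[:3,3]); rows(n,D,1)
E
```

```text
t: 10.85
ee_pos: [471.3, -185.7, 59.5]
orientation: [1.783, 1.741, -0.739]
ft_force: [0.5, -0.3, -3.3]
width: 61.6
grasp_force: 30.0
[-0.11659063  0.53790155 18.45833082]
N 1 row [0.32, 0.0, 0.34, -0.0, 0.01, -0.01]
  path 0.25 [ 471. -186.   55.]
  path 0.5 [ 471. -186.   50.]
  path 0.75 [ 471. -186.   46.]
```

Descending in about 1.5 mm rows and checking force after each few millimetres.

```bash
python3 -m jog '[[0.025,0,0.03,0,0,0,0.5],[0.025,0,0.03,0,0,0,0.5],[0.025,0,0.03,0,0,0,0.5],[0.025,0,0.03,0,0,0,0.5],[0,0,0,0,0,0,0.5]]'; python3 -m jog '[[0.025,0,0.025,0,0,0,0.5],[0.025,0,0.025,0,0,0,0.5],[0.025,0,0.025,0,0,0,0.5],[0,0,0,0,0,0,0.5]]'
```

```text
t: 11.35
ee_pos: [471.2, -186.3, 53.3]
orientation: [1.783, 1.741, -0.739]
ft_force: [-0.5, 0.2, -3.3]
width: 61.6
grasp_force: 30.0
t: 11.75
ee_pos: [471.2, -186.2, 49.0]
orientation: [1.783, 1.741, -0.739]
ft_force: [-0.5, -0.1, -2.1]
width: 61.8
grasp_force: 30.0
```

```bash
python3 -m jog '[[0.025,0,0.025,0,0,0,0.5],[0.025,0,0.025,0,0,0,0.5],[0,0,0,0,0,0,0.5]]'; python3 -m jog '[[0.025,0,0.025,0,0,0,0.5],[0.015,0,0.015,0,0,0,0.5],[0,0,0,0,0,0,0.5]]'
```

```text
t: 12.05
ee_pos: [471.2, -186.3, 46.2]
orientation: [1.783, 1.741, -0.739]
ft_force: [0.5, 0.2, -2.6]
width: 61.6
grasp_force: 30.0
t: 12.35
ee_pos: [471.3, -186.2, 44.0]
orientation: [1.783, 1.741, -0.739]
ft_force: [0.6, 0.1, -3.6]
width: 61.7
grasp_force: 30.0
```

```bash
python3 -m jog '[[0.015,0,0.015,0,0,0,0.5],[0.015,0,0.015,0,0,0,0.5],[0,0,0,0,0,0,0.5]]'; python3 -m jog '[[0.01,0,0.01,0,0,0,0.5],[0,0,0,0,0,0,0.5]]';  python3 -m jog '[[0.01,0,0.01,0,0,0,0.5],[0,0,0,0,0,0,0.5]]'
```

```text
t: 12.65
ee_pos: [471.4, -186.3, 42.6]
orientation: [1.783, 1.74, -0.739]
ft_force: [0.8, -0.5, -1.8]
width: 61.8
grasp_force: 30.0
t: 12.85
ee_pos: [471.3, -186.3, 42.5]
orientation: [1.782, 1.739, -0.739]
ft_force: [-2.0, 3.5, 5.0]
width: 61.7
grasp_force: 30.0
t: 13.05
ee_pos: [471.3, -186.4, 42.4]
orientation: [1.782, 1.739, -0.74]
ft_force: [-3.8, 5.3, 10.5]
width: 61.6
grasp_force: 30.0
```

```bash
python3 -m jog '[[0,0,0,0,0,0,0.72],[0,0,0,0,0,0,0.78],[0,0,0,0,0,0,0.85],[0,0,0,0,0,0,0.9],[0,0,0,0,0,0,0.9]]'; python3 -m jog '[[0,0,-0.1,0,0,0,0.9],[0,0,-0.3,0,0,0,0.9],[0,0,-0.6,0,0,0,0.9],[0,0,-0.7,0,0,0,0.9],[0,0,-0.7,0,0,0,0.9],[0,0,-0.7,0,0,0,0.9],[0,0,-0.7,0,0,0,0.9],[0,0,0,0,0,0,0.9]]'
python3 - <<'E'
from brd import *
from workcell import optics
import cv2
S={n:optics.get_image(n) for n in("scene","top")}
Pk=DOCK.copy(); board(S["top"],Pk)
a=cv2.resize(S["scene"][120:210,245:335,::-1],None,fx=4.4,fy=4.4,interpolation=cv2.INTER_CUBIC)
b=cv2.resize(S["top"][172:262,345:435,::-1],None,fx=4.4,fy=4.4,interpolation=cv2.INTER_CUBIC)
cv2.imwrite("pics/docked.png",np.hstack([a,b])); np.save("img5_top.npy",S["top"])
E
```

```text
t: 13.55
ee_pos: [471.3, -186.3, 41.2]
orientation: [1.783, 1.741, -0.739]
ft_force: [-0.2, -0.5, -0.4]
width: 78.9
grasp_force: 0.0
t: 14.35
ee_pos: [475.6, -76.1, 151.0]
orientation: [1.782, 1.741, -0.731]
ft_force: [-0.5, -0.2, 0.1]
width: 79.1
grasp_force: 0.0
pred corners [[385.9, 205.1], [386.3, 224.3], [365.0, 224.4], [364.7, 205.2]]
obs L,R,T,B 364.5 386.5 204.5 224.5
```

View pics/docked.png

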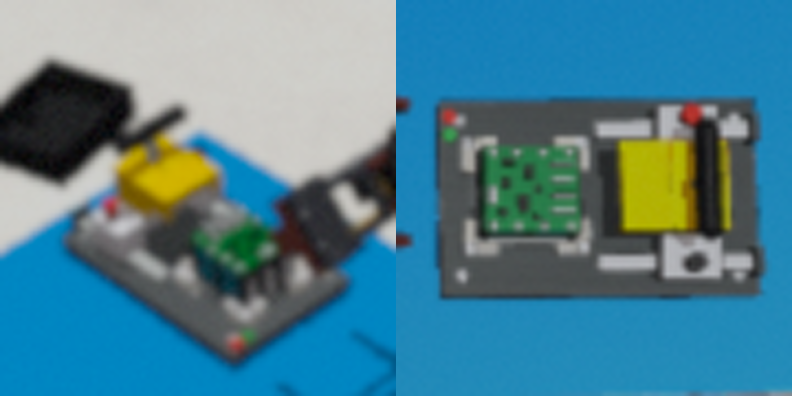

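The pack sits squarely in the nest: board edges at columns 364.5–386.5 and rows 204.5–224.5, matching the docked prediction. Next is the handle.

```bash
cat >> plan.py <<'E'
def handle(jx,ztcp):
    p=(NEST@np.array([jx,0,0,1]))[:3]+[0,2,0]; p[2]=ztcp
    y=NEST[:3,0]; z=np.array([0,0,-1.]); return T(np.c_[np.cross(y,z),y,z],p)
E
python3 - <<'E'
from plan import *
H=handle(110,240); n=now(); U=up(n,110); rows(n,U,4); rows(U,H,26); print(H[:3,3])
E
```

```text
N 4 row [-0.49, 0.0, -0.49, -0.0, 0.0, 0.0]
  path 0.25 [474. -78. 177.]
  path 0.5 [474. -78. 204.]
  path 0.75 [474. -78. 232.]
N 26 row [-0.13, 0.14, 0.1, 0.23, 0.23, 0.54]
  path 0.25 [ 502. -127.  265.]
  path 0.5 [ 510. -183.  266.]
  path 0.75 [ 498. -237.  259.]
[ 469.14782498 -282.27038875  240.        ]
```

```bash
python3 -m jog '[[-0.49,0,-0.49,0,0,0,0.65],[-0.49,0,-0.49,0,0,0,0.65],[-0.49,0,-0.49,0,0,0,0.65],[-0.49,0,-0.49,0,0,0,0.65],[-0.17,0.18,0.13,0.3,0.3,0.7,0.65],[-0.17,0.18,0.13,0.3,0.3,0.7,0.65],[-0.17,0.18,0.13,0.3,0.3,0.7,0.65],[-0.17,0.18,0.13,0.3,0.3,0.7,0.65],[-0.17,0.18,0.13,0.3,0.3,0.7,0.65],[-0.17,0.18,0.13,0.3,0.3,0.7,0.65],[-0.17,0.18,0.13,0.3,0.3,0.7,0.65],[-0.17,0.18,0.13,0.3,0.3,0.7,0.65],[-0.17,0.18,0.13,0.3,0.3,0.7,0.65],[-0.17,0.18,0.13,0.3,0.3,0.7,0.65]]'
python3 - <<'E'
from plan import *
H=handle(110,240); n=now(); print(n[:3,3],np.round(ctrl.get_obs()["qpos"],2)); rows(n,H,10)
E
```

```text
t: 15.85
ee_pos: [508.6, -182.7, 262.1]
orientation: [2.639, 1.008, -0.439]
ft_force: [0.4, -0.5, -0.6]
width: 57.1
grasp_force: 0.0
[ 508.55987062 -182.73554753  262.12565656] [-0.14  0.33  1.75 -0.42  1.24  0.87]
N 10 row [-0.17, 0.19, 0.11, 0.28, 0.3, 0.71]
  path 0.25 [ 505. -211.  260.]
  path 0.5 [ 497. -237.  256.]
  path 0.75 [ 485. -261.  250.]
```

```bash
python3 -m jog '[[-0.17,0.19,0.11,0.28,0.3,0.71,0.65],[-0.17,0.19,0.11,0.28,0.3,0.71,0.65],[-0.17,0.19,0.11,0.28,0.3,0.71,0.65],[-0.17,0.19,0.11,0.28,0.3,0.71,0.65],[-0.17,0.19,0.11,0.28,0.3,0.71,0.65],[-0.17,0.19,0.11,0.28,0.3,0.71,0.65],[-0.17,0.19,0.11,0.28,0.3,0.71,0.65],[-0.17,0.19,0.11,0.28,0.3,0.71,0.65],[-0.17,0.19,0.11,0.28,0.3,0.71,0.65],[-0.17,0.19,0.11,0.28,0.3,0.71,0.65],[0,0,0,0,0,0,0.65],[0,0,0,0,0,0,0.65]]'
python3 - <<'E'
from plan import *
n=now(); print(n[:3,3],np.round(ctrl.get_obs()["qpos"],2)); rows(n,handle(110,240),1); rows(n,handle(110,160),4); rows(n,handle(110,112),5)
E
```

```text
t: 17.05
ee_pos: [471.8, -281.7, 241.9]
orientation: [3.141, -0.032, 0.005]
ft_force: [-0.2, 0.1, -0.1]
width: 57.2
grasp_force: 0.0
[ 471.76941309 -281.67174904  241.92361169] [-0.56  0.29  1.78  0.    1.07  1.03]
N 1 row [-0.07, 0.02, 0.05, 0.01, -0.03, 0.03]
  path 0.25 [ 471. -282.  241.]
  path 0.5 [ 470. -282.  241.]
  path 0.75 [ 470. -282.  240.]
N 4 row [-0.02, 0.0, 0.51, 0.0, -0.01, 0.01]
  path 0.25 [ 471. -282.  221.]
  path 0.5 [ 470. -282.  201.]
  path 0.75 [ 470. -282.  180.]
N 5 row [-0.01, 0.0, 0.65, 0.0, -0.01, 0.01]
  path 0.25 [ 471. -282.  209.]
  path 0.5 [ 471. -282.  177.]
  path 0.75 [ 470. -282.  144.]
```

```bash
python3 -m jog '[[-0.02,0,0.5,0,-0.01,0.01,0.65],[-0.02,0,0.5,0,-0.01,0.01,0.65],[-0.02,0,0.5,0,-0.01,0.01,0.65],[-0.01,0,0.5,0,0,0,0.65],[0,0,0.4,0,0,0,0.65],[0,0,0.4,0,0,0,0.65],[0,0,0.3,0,0,0,0.65],[0,0,0.12,0,0,0,0.65],[0,0,0,0,0,0,0.65]]'
python3 -m jog '[[0,0,0,0,0,0,0.5],[0,0,0,0,0,0,0.4],[0,0,0,0,0,0,0.3],[0,0,0,0,0,0,0.2],[0,0,0,0,0,0,0.1],[0,0,0,0,0,0,0.1],[0,0,0,0,0,0,0.1],[0,0,0,0,0,0,0.1]]'
```

```text
t: 17.95
ee_pos: [470.3, -280.9, 113.5]
orientation: [3.141, -0.034, 0.002]
ft_force: [-0.3, -0.8, 0.2]
width: 57.0
grasp_force: 0.0
t: 18.75
ee_pos: [470.6, -281.6, 114.3]
orientation: [3.14, -0.036, 0.004]
ft_force: [-0.4, -2.3, 2.7]
width: 17.5
grasp_force: 30.0
```

```bash
python3 -m jog '[[0,-0.05,0,0,0,0,0.1],[0,-0.1,0,0,0,0,0.1],[0,-0.1,0,0,0,0,0.1],[0,-0.1,0,0,0,0,0.1],[0,-0.1,0,0,0,0,0.1],[0,-0.1,0,0,0,0,0.1],[0,-0.05,0,0,0,0,0.1]]'; python3 -m jog '[[0,-0.07,0,0,0,0,0.1],[0,-0.07,0,0,0,0,0.1],[0,-0.07,0,0,0,0,0.1],[0,-0.07,0,0,0,0,0.1],[0,-0.05,0,0,0,0,0.1]]'
```

```text
t: 19.45
ee_pos: [471.0, -256.9, 114.3]
orientation: [3.14, -0.035, 0.004]
ft_force: [-2.0, -3.1, 6.3]
width: 17.4
grasp_force: 30.0
t: 19.95
ee_pos: [471.2, -243.8, 114.3]
orientation: [3.14, -0.035, 0.003]
ft_force: [-3.0, -2.6, 5.8]
width: 17.6
grasp_force: 30.0
```

```bash
python3 -m jog '[[0,-0.04,0,0,0,0,0.1],[0,-0.04,0,0,0,0,0.1],[0,-0.03,0,0,0,0,0.1],[0,0,0,0,0,0,0.1]]'; python3 -m jog '[[0,-0.025,0,0,0,0,0.1],[0,-0.025,0,0,0,0,0.1],[0,0,0,0,0,0,0.1]]'; python3 -m jog '[[0,-0.02,0,0,0,0,0.1],[0,0,0,0,0,0,0.1]]'
```

```text
t: 20.35
ee_pos: [471.3, -239.3, 114.3]
orientation: [3.14, -0.035, 0.003]
ft_force: [-3.0, -1.6, 7.1]
width: 17.0
grasp_force: 30.0
t: 20.65
ee_pos: [471.3, -237.3, 114.3]
orientation: [3.14, -0.035, 0.003]
ft_force: [-1.7, -2.3, 6.8]
width: 17.5
grasp_force: 30.0
t: 20.85
ee_pos: [471.3, -236.9, 114.3]
orientation: [3.14, -0.035, 0.003]
ft_force: [-3.9, -4.5, 7.0]
width: 17.2
grasp_force: 30.0
```

```bash
python3 -m jog '[[0,-0.03,0,0,0,0,0.1],[0,0,0,0,0,0,0.1]]'; python3 -m jog '[[0,-0.03,0,0,0,0,0.1],[0,0,0,0,0,0,0.1]]'
```

```text
t: 21.05
ee_pos: [471.4, -236.8, 114.3]
orientation: [3.138, -0.034, 0.004]
ft_force: [-4.6, -11.0, 3.3]
width: 17.5
grasp_force: 30.0
t: 21.25
ee_pos: [471.4, -236.8, 114.3]
orientation: [3.136, -0.033, 0.004]
ft_force: [-5.8, -17.1, 2.1]
width: 17.0
grasp_force: 30.0
```

It hits a hard stop after 44.8 mm of travel, so the head is home. Releasing and lifting clear.

```bash
python3 -m jog '[[0,0.04,0,0,0,0,0.1],[0,0,0,0,0,0,0.35],[0,0,0,0,0,0,0.5],[0,0,0,0,0,0,0.6],[0,0,0,0,0,0,0.6],[0,0,-0.2,0,0,0,0.6],[0,0,-0.5,0,0,0,0.6],[0,0,-0.7,0,0,0,0.6],[0,0,-0.7,0,0,0,0.6],[0,0,-0.7,0,0,0,0.6],[0,0,-0.7,0,0,0,0.6],[-0.6,0,0,0,0,0,0.6],[-0.8,0,0,0,0,0,0.6],[-0.8,0,0,0,0,0,0.6],[-0.8,0,0,0,0,0,0.6],[0,0,0,0,0,0,0.6],[0,0,0,0,0,0,0.6]]'
python3 - <<'E'
from brd import *
from workcell import optics
import cv2
S={n:optics.get_image(n) for n in("scene","top")}
a=cv2.resize(S["scene"][120:210,245:335,::-1],None,fx=4.4,fy=4.4,interpolation=cv2.INTER_CUBIC)
b=cv2.resize(S["top"][172:262,345:435,::-1],None,fx=4.4,fy=4.4,interpolation=cv2.INTER_CUBIC)
cv2.imwrite("pics/fin.png",np.hstack([a,b]))
E
```

```text
t: 22.95
ee_pos: [351.4, -233.5, 254.5]
orientation: [3.139, -0.037, 0.006]
ft_force: [-0.4, 0.1, 0.9]
width: 52.9
grasp_force: 0.0
```

View pics/fin.png

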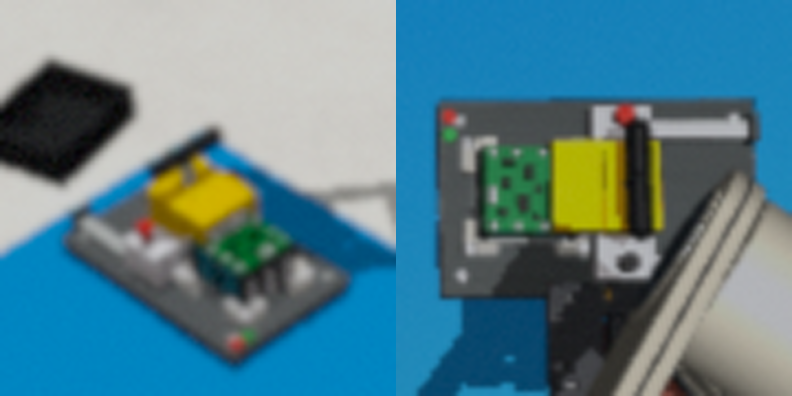

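The head now covers the blades (nose at crop column 552, previously 618), the pack still sits in the nest, and the gripper is clear. Handing in.

```bash
python3 -c "
from workcell import ctrl; print(ctrl.close_job())"
```

```text
the job is handed in; nothing more can be done
None
```

I laid the pack in the nest with the board up and blades toward the head, slid the contact head about 45 mm to its stop, let go and handed the job in at about 23 s; no verdict came back.

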